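Finish the pinwheel layer of loaf-cake cartons

ROBOT

A 6-joint arm with a two-finger parallel gripper is mounted at the origin on the work surface. World frame = base frame: x ahead of the robot, y to its left, z up, the work surface at z = 0. Lengths are in mm, angles in rad, forces in N, time in s.
With the tool pointing down it reaches from about 350 to 975 mm from the base axis. Payload 7.1 kg.
Tool frame: the origin (TCP) lies between the finger pads; the fingertips stand 17 mm ahead of it and the grasp point (between the pads) lies 2 mm behind it (tip_reach is the y of the fingertips in the tool frame, in mm); y points along the fingers, x is the direction in which the jaws open and shut, and the axes are right-handed (so a half turn about y gives the same grasp; the last joint's range is limited). The gripper opens to 88 mm and grips with 3 to 60 N. Pads are 20 mm wide; open, the fingers measure 115 mm over their backs; the gripper's body (75 mm by 178 mm) begins 61 mm behind the grasp point.
Start: joints at [-1.286, 0.423, 1.63, -0, 1.089, -0.019], TCP at [186.986, -596.357, 239.675] pointing down, gripper open.
Joint ranges: [-3, 3], [-0.9, 2.11], [0.09, 2.58], [-1.31, 4.45], [0.11, 2.69], [-2.54, 2.54]. Speed limits (rad/s): [2.39, 2.39, 3.01, 3.14, 3.14, 3.14].

INTERFACE

Orientations are given as a rotation vector (axis times angle).
In Python, from workcell import get_obs, get_image, camera_model, close_job, silhouettes, tip_of, tip_reach gives the robot as it stands. The module is installed in compiled form; this text tells all that it offers.
- The arm moves only by the tool arm_command, never from a script. Its argument "targets" is a list of rows, each a list of 4 numbers: the shift along the tool's x, y, z in mm, then the turn about the tool's y in rad. A call has 1 to 20 rows; each row shifts and turns the commanded pose from where the row before left it, along the tool's axes as they then stand; what a row does not reach is not made up. A row lasts 1/12 s, in which the tool goes at most 41.7 mm and 7.16 degrees, less where a joint would pass 70% of its speed; a pose out of reach is approached as far as the arm can. A call is refused whole if a number of a shift passes 41.7 or a number of a turn 0.125, either way. A call with a gripper value outside its range is refused whole. "gripper" is the opening in per cent of the stroke, from 0 (shut) to 100 (fully open), set as the call begins (left out, the last holds). The fingers move at their own pace and stop on an object; the grip force is fixed at half the most. Time passes only in rows, so rows that do not move let the fingers close. It gives the time, the measured TCP pose, the force and the opening at its end, in the units of the state.
- get_obs(): the state, without advancing time (a new reading comes with each control period).
- get_image(name): name is "side" or "top" or "wrist"; returns the picture (400x640x3 uint8, blue, green, red); there is no depth.
- camera_model(name): a dict with "mtx" (3x3 intrinsics, pixels), "dist" ([k1, k2, p1, p2, k3] as OpenCV has them; the pictures are not rectified), "position" and "orientation" of the camera in the world. Camera axes: x right, y up, looking along -z (the intrinsics and any distortion apply to the point x, -y, -z); pixel columns grow to the right and rows downward; lengths in mm; the calibration is good to about 2 mm. A picture is of the moment at which its call begins: read the wrist's pose just before it. camera_model takes no time and is no camera call; for the wrist camera it gives the pose at the moment of the call.
- close_job(): hands the job in, once; it reports no verdict.
Trained networks look in the newest picture that a camera, given by its name, has taken for a name from the list of things; names that differ only in an ending like _2 or _b are one class to them, and where a whole thing is asked for, a point or a joint stands for the part that bears it (a point fixed in the world has none). Each returns a list of dicts, best first, with "conf" (0 to 1); they miss things now and then, are a little off and sometimes report something else, mostly with a low value. They report only what shows in the picture. A call takes as long as a camera call.
- silhouettes(camera, thing): "pixels" (400x640 bool, what is visible of it) and "at" ([column, row] in pixels, amid what is visible of it).
- tip_of(camera, thing): "at" ([column, row] in pixels: a listed point, or the origin of a listed thing).
The state is a dict: "t": time; "qpos": joint angles; "qvel": joint speeds; "joint_torque": joint torques, N m; "ee_pos": TCP position; "orientation": TCP orientation; "ft_force": force on the tool from outside, world axes, zero at the start; "moment": the same for the moment, N m; "width": finger opening in mm.
Only numpy, scipy, OpenCV 4.12 (cv2) and the standard library are available. Lean on these libraries where they do the work, as an engineer would, in place of code of your own. Each camera call takes 0.05 s, during which the arm holds its last target. There are 200 camera calls.

TASK

On the packing counter of the farm shop, a layer of loaf-cake cartons is being built on the small wooden pallet slab in a pinwheel, four cartons round an open square, each one's end against the side of the next; two opposite ones are already laid. Finish the layer with the two matching long cartons from the table, one squarely in each empty place, flat on the slab and upright like the others, and let go. The shorter carton and the flat one do not belong in it.

Things in the scene. Friction and masses are not known exactly. Their poses are not given: they have to be found in the camera images.
- carton_a_mid (a point): Long rigid brown loaf-cake carton, cream label on top, 160 long x 50 wide x 60 mm high, 0.25 to 0.5 kg, loose, upright on the table right of the slab. The point is its centre, 30 mm above its underside; x along its length, y along its width, z up. A 105 mm long carton of the same look stands in the same row, at any place in it: not part of the layer.
- carton_b_mid (a point): The second long carton, identical to the first: 160 x 50 x 60 mm high, 0.25 to 0.5 kg, loose, upright. The point is its centre, 30 mm above its underside; x along its length, y along its width, z up. Either long carton may go in either place, either end first.
- gap_1 (a point): Centre of one empty place, on top of the fixed slatted wooden slab (250 mm square, top 40 mm above table). x along the place's 160 mm length, z up; a seated carton's centre is 30 mm above. The slab's centre is at x +29, y +84 mm. Laid cartons (tacked down, 60 mm high) stand 8 mm past its +x end and 8 mm from the 50 mm of its inner side nearest -x; the rest faces an open 102 mm square.
- gap_2 (a point): Centre of the other empty place, on top of the slab, parallel to the first. x along its 160 mm length, z up; a seated carton's centre is 30 mm above. The slab's centre is at x -29, y -84 mm. Laid cartons stand 8 mm past its -x end and 8 mm from the 50 mm of its inner side nearest +x; the rest faces the open square, leaving room for a fingertip at mid-length.

How it is judged:
By the outcome, as a careful person would: the job done as asked, in the order asked, and still so for the second after the job is handed in, with the robot touching nothing.
It also fails if it takes over 58 s, if anything falls off the work surface, if the arm or the gripper's body presses on something with over 40 N, if the wrist force passes 120 N, or if a joint passes its speed limit or range.

## Working session

There is one attempt and no reset: what is moved stays moved. The work goes in short steps, Python scripts to look and compute and a tool call to move; the robot and the scene stay as the last step left them, time stands still between calls to the robot, and variables do not carry over. Pictures are saved under pics/ and viewed, about 8 in all and at most 12, crops included, and the job is handed in when it is done.

Besides the shell and the picture viewer there is one more tool, called after ">>>" by a JSON object that holds its "name" and its "arguments", one argument or row to a line. arm_command: Moves the arm, as the interface text tells. Its arguments: {"type":"object","properties":{"targets":{"type":"array","items":{"type":"array","items":{"type":"number"}}},"gripper":{"type":"number"}},"required":["targets"]}

```bash
mkdir -p pics; ls; python3 - <<'E'
from workcell import *
import cv2,numpy as np
o=get_obs();print({k:np.round(v,3) for k,v in o.items()})
for c in["top","side"]:
    im=get_image(c);cv2.imwrite(f"pics/{c}0.png",im)
    m=camera_model(c);print(c,np.round(m["position"]),np.round(m["orientation"],3),np.round(m["mtx"],1).tolist(),np.round(m["dist"],3))
for n in["carton_a_mid","gap_1"]:
    for r in tip_of("top",n):print(n,np.round(r["at"],1),round(r["conf"],2))
for r in silhouettes("top","carton_a_mid"):print(np.round(r["at"]),r["pixels"].sum(),r["conf"])
print(get_obs()["t"])
E
```

```text
pics
{'t': np.float64(0.0), 'qpos': array([-1.286,  0.424,  1.631,  0.   ,  1.089, -0.019]), 'qvel': array([ 0.001,  0.001, -0.   , -0.001, -0.001,  0.   ]), 'joint_torque': array([-1.0000e-03, -5.4463e+01, -2.7366e+01,  6.4000e-02,  2.3000e-02,
       -0.0000e+00]), 'ee_pos': array([ 186.862, -595.854,  238.907]), 'orientation': array([-1.337,  0.983, -0.981]), 'ft_force': array([-0.499,  0.079,  0.772]), 'moment': array([-0.018,  0.051, -0.   ]), 'width': np.float64(87.843)}
top [ 351.  -51. 1330.] [ 0.105 -0.128 -1.55 ] [[511.9, 0.0, 319.7], [0.0, 511.9, 204.0], [0.0, 0.0, 1.0]] [-0.141  0.     0.     0.     0.   ]
side [286. 685. 754.] [ 0.183 -1.192 -2.551] [[410.6, 0.0, 319.1], [0.0, 410.6, 195.3], [0.0, 0.0, 1.0]] [-0.107  0.     0.     0.     0.   ]
carton_a_mid [454.8 225.7] 0.61
carton_a_mid [404.7 223.4] 0.49
gap_1 [274.  203.3] 0.97
gap_1 [204.8 210.9] 0.64
[450. 224.] 1487 0.69
0.25
```

View pics/top0.png

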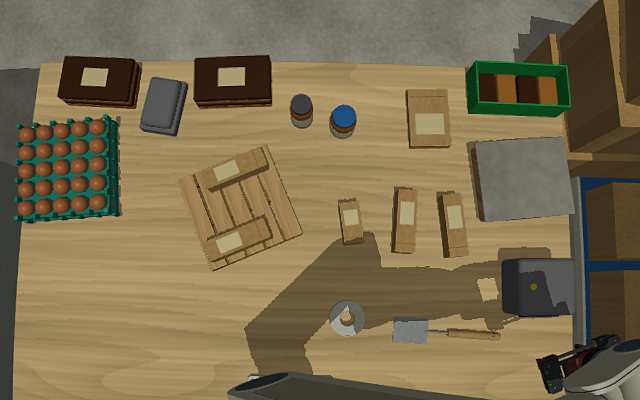

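View pics/side0.png

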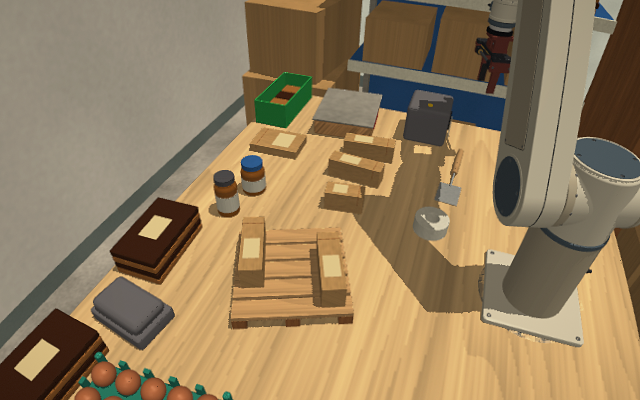

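Top view: long cartons stand at about (404,220) and (453,224), the short one at (350,221). The slab centre is about (240,207), with cartons laid at its upper and lower sides, so the gaps are at about (205,211) and (274,203).

```bash
cat >h.py <<'E'
from workcell import *
import cv2,numpy as np
from scipy.spatial.transform import Rotation as Ro
from scipy.optimize import least_squares
def cam(c):
    m=camera_model(c);return np.array(m["mtx"]),np.array(m["dist"]),np.array(m["position"]),Ro.from_rotvec(m["orientation"]).as_matrix()
def proj(C,P):
    K,d,p,R=C;Q=(np.atleast_2d(P)-p)@R*[1,-1,-1]
    return cv2.projectPoints(Q,np.zeros(3),np.zeros(3),K,d)[0][:,0]
def ray(C,uv,z):
    K,d,p,R=C;q=cv2.undistortPoints(np.array(uv,float).reshape(-1,1,2),K,d)[:,0]
    v=np.c_[q[:,0],-q[:,1],-np.ones(len(q))]@R.T
    return p+v*((z-p[2])/v[:,2])[:,None]
def box(pose,l,w,z): # corners at height z
    x,y,t=pose;c,s=np.cos(t),np.sin(t)
    q=np.array([[l,w],[l,-w],[-l,-w],[-l,w]])/2
    return np.c_[q@np.array([[c,s],[-s,c]])+[x,y],np.full(4,z)]
def place(slab,u,v,dt=0):
    x,y,t=slab;c,s=np.cos(t),np.sin(t);return np.array([x+c*u-s*v,y+s*u+c*v,t+dt])
def draw(im,C,P,sc,off,col=(0,0,255)):
    cv2.polylines(im,[np.int32(((proj(C,P)-off)*sc)*8)],True,col,1,cv2.LINE_AA,3)
E
python3 - <<'E'
from h import *
C=cam("top")
im=cv2.imread("pics/top0.png")
ga=ray(C,[[274,203.3],[204.8,210.9]],40);print("gaps",ga.round())
sl=ray(C,[[180,182],[266,147],[302,234],[213,270]],40);print("slab",sl.round(),sl.mean(0).round())
print("cart",ray(C,[[404,205],[404.7,223.4],[453,226]],30).round())
th=np.arctan2(*(sl[1]-sl[2]+sl[0]-sl[3])[[1,0]]);print(th)
slab=(*sl.mean(0)[:2],th)
off=np.array([170,135]);sc=2.5
big=cv2.resize(im[135:280,170:485],None,fx=sc,fy=sc,interpolation=cv2.INTER_CUBIC)
draw(big,C,box(slab,250,250,40),sc,off)
for u,v,d in[(84,-29,np.pi/2),(-84,29,np.pi/2)]:draw(big,C,box(place(slab,u,v,d),160,50,100),sc,off,(255,0,0))
for u,v in[(-29,-84),(29,84)]:draw(big,C,box(place(slab,u,v),160,50,40),sc,off,(0,255,0));print(place(slab,u,v))
cv2.imwrite("pics/crop1.png",big)
m=cam("wrist");print(m[2],m[3].round(2),m[0],get_obs()["ee_pos"],Ro.from_rotvec(get_obs()["orientation"]).as_matrix().round(3))
E
```

```text
gaps [[544.  49.  40.]
 [521. 225.  40.]]
slab [[595. 294.  40.]
 [691.  74.  40.]
 [467. -24.  40.]
 [371. 198.  40.]] [531. 135.  40.]
cart [[ 547. -286.   30.]
 [ 499. -287.   30.]
 [ 495. -414.   30.]]
0.41032993464354706
[5.37918727e+02 4.66847346e+01 4.10329935e-01]
[5.24086906e+02 2.23875820e+02 4.10329935e-01]
[ 258.57977608 -573.41961927  383.97428375] [[ 0.3   0.92  0.26]
 [-0.95  0.29  0.08]
 [-0.   -0.27  0.96]] [[300.31941097   0.         320.35207276]
 [  0.         300.31941097 195.91210349]
 [  0.           0.           1.        ]] [ 186.95286653 -596.14515131  239.29699969] [[ 0.299 -0.     0.954]
 [-0.954  0.001  0.299]
 [-0.001 -1.     0.   ]]
```

View pics/crop1.png

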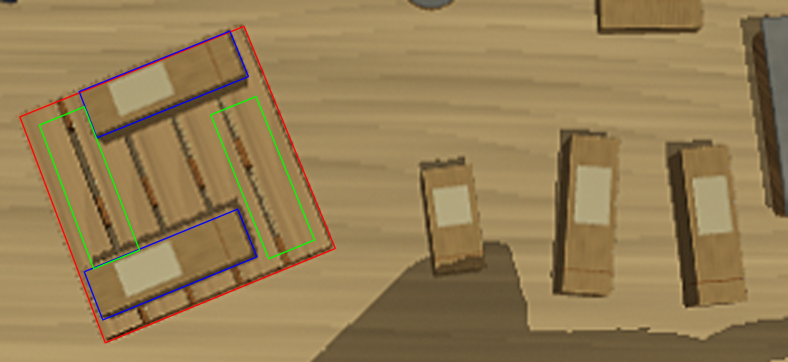

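```bash
cat >>h.py <<'E'
def fitbox(C,uv,z,l,w,x0): # uv: 4 top-face corners ordered as box()
    r=least_squares(lambda p:(proj(C,box(p,l,w,z))-uv).ravel(),x0,x_scale=[100,100,.5]);return r.x,np.sqrt(np.mean(r.fun**2))
def goto(x,y,a,z=None):
    o=get_obs();R=Ro.from_rotvec(o["orientation"]).as_matrix();p=o["ee_pos"]
    th=np.arctan2(R[1,2],R[0,2]);turn=(th-a+np.pi/2)%np.pi-np.pi/2
    b=th-turn;d=np.array([x,y])-p[:2]
    print("t",o["t"].round(2),"turn first %.4f"%turn,"then x %.1f z %.1f"%(d@[np.sin(b),-np.cos(b)],d@[np.cos(b),np.sin(b)]),"y(down) %.1f"%(0 if z is None else p[2]-z),"yaw %.4f"%b,"tilt",(R[2]).round(4))
E
python3 - <<'E'
from h import *
C=cam("top");f=lambda q:np.array(q)/2.5+[170,135]
for q,x0 in[([(571,136),(620,137),(611,296),(560,296)],(500,-287,0)),([(681,146),(732,142),(746,300),(692,306)],(495,-414,0))]:
    print(fitbox(C,f(q),60,160,50,x0))
goto(480,-345,0)
E
```

```text
(array([ 5.01563371e+02, -2.85776080e+02, -6.24753615e-02]), np.float64(0.6025499348549502))
(array([ 4.96164859e+02, -4.11107633e+02,  6.51408970e-02]), np.float64(0.8137762932563973))Traceback (most recent call last):
  File "<stdin>", line 5, in <module>
  File "h.py", line 28, in goto
    print("t",o["t"].round(2),"turn first %.4f"%turn,"then x %.1f z %.1f"%(d@[np.sin(b),-np.cos(b)],d@[np.cos(b),np.sin(b)]),"y(down) %.1f"%(0 if z is None else p[2]-z),"yaw %.4f"%b,"tilt",(R[2]).round(4))
              ^^^^^^^^^^^^
AttributeError: 'float' object has no attribute 'round'
```

>>> {"name": "arm_command", "arguments": {
  "targets": [
    [0,0,0,0.1],
    [0,0,0,0.1],
    [0,0,0,0.104],
    [-25,0,29,0],
    [-25,0,29,0],
    [-25,0,29,0],
    [-25,0,29,0],
    [-25,0,29,0],
    [-25,0,29,0],
    [-25,0,29,0],
    [-25,0,29,0],
    [-25,0,29,0],
    [-26,0,32,0],
    [0,0,0,0],
    [0,0,0,0]
  ],
  "gripper": 100
}}

```text
t: 1.5
ee_pos: [481.4, -343.9, 239.5]
orientation: [-1.211, 1.207, -1.206]
ft_force: [-0.8, -0.9, 0.5]
width: 88.1
```

```bash
sed -i 's/o\["t"\].round(2)/round(float(o["t"]),2)/' h.py; python3 - <<'E'
from h import *
C=cam("wrist");im=get_image("wrist");cv2.imwrite("pics/w1.png",im);np.savez("w1.npz",K=C[0],d=C[1],p=C[2],R=C[3])
for p in[(501.6,-285.8,-.0625),(496.2,-411.1,.065)]:
    print(proj(C,box(p,160,50,60)).round().tolist());draw(im,C,box(p,160,50,60),1,np.zeros(2))
cv2.imwrite("pics/w1o.png",im[:, :])
for r in tip_of("wrist","carton_a_mid"):print(r["at"],r["conf"],ray(C,[r["at"]],30))
for r in silhouettes("wrist","carton_a_mid"):print(np.round(r["at"]),r["pixels"].sum(),r["conf"])
E
```

```text
[[244.0, 82.0], [293.0, 86.0], [288.0, 232.0], [244.0, 229.0]]
[[357.0, 92.0], [406.0, 89.0], [404.0, 234.0], [361.0, 236.0]]
[374.0, 164.0] 0.84 [[ 494.99753414 -407.4830729    30.        ]]
[378. 163.] 7101 0.68
```

View pics/w1o.png

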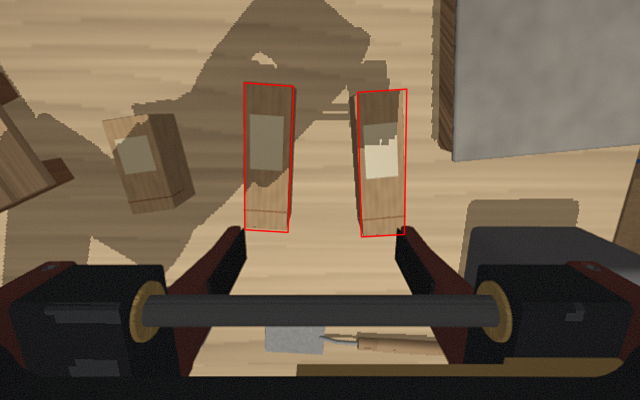

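The projected boxes fit both long cartons' top faces to about 1–2 px. I'll grasp A.

```bash
python3 -c "
from h import *
goto(501.6,-285.8,-.0625,30)"
```

```text
t 1.65 turn first 0.0616 then x -61.5 z 18.6 y(down) 209.5 yaw -0.0625 tilt [-1.e-04 -1.e+00 -6.e-04]
```

>>> {"name": "arm_command", "arguments": {
  "targets": [
    [0,0,0,0.062],
    [-31,0,9,0],
    [-30.5,0,9.6,0],
    [0,0,0,0],
    [0,35,0,0],
    [0,35,0,0],
    [0,35,0,0],
    [0,35,0,0],
    [0,25,0,0],
    [0,15,0,0],
    [0,15,0,0],
    [0,10,0,0],
    [0,4.5,0,0],
    [0,0,0,0],
    [0,0,0,0]
  ]
}}

```text
t: 2.9
ee_pos: [502.4, -285.9, 30.6]
orientation: [-1.179, 1.255, -1.256]
ft_force: [0.2, -0.4, 0.8]
width: 88.3
```

>>> {"name": "arm_command", "arguments": {
  "targets": [
    [0,0,0,0],
    [0,0,0,0],
    [0,0,0,0],
    [0,0,0,0],
    [0,0,0,0],
    [0,0,0,0],
    [0,0,0,0],
    [0,0,0,0],
    [0,0,0,0],
    [0,0,0,0]
  ],
  "gripper": 0
}}

```text
t: 3.73
ee_pos: [502.5, -285.0, 30.3]
orientation: [-1.179, 1.255, -1.255]
ft_force: [0.3, 2.8, 4.4]
width: 50.1
```

>>> {"name": "arm_command", "arguments": {
  "targets": [
    [0,-10,0,0],
    [0,-20,0,0],
    [0,-35,0,0],
    [0,-35,0,0],
    [0,-35,0,0],
    [0,-25,0,0],
    [0,-10,0,0],
    [0,0,0,0],
    [0,0,0,0]
  ]
}}

```text
t: 4.48
ee_pos: [501.8, -284.9, 199.5]
orientation: [-1.179, 1.256, -1.254]
ft_force: [-0.2, 0.9, -3.9]
width: 50.0
```

```bash
python3 -c "
from h import *
slab=(531,135,.4103)
g=place(slab,29,84);print(g)
goto(g[0],g[1],g[2],70)"
```

```text
[5.24086741e+02 2.23595750e+02 4.10300000e-01]
t 4.48 turn first -0.4726 then x -457.5 z 223.3 y(down) 129.5 yaw 0.4103 tilt [-3.e-04 -1.e+00 -7.e-04]
```

>>> {"name": "arm_command", "arguments": {
  "targets": [
    [0,0,0,-0.118],
    [0,0,0,-0.118],
    [0,0,0,-0.118],
    [0,0,0,-0.1186],
    [-20,0,10,0],
    [-35,0,17,0],
    [-35,0,17,0],
    [-35,0,17,0],
    [-35,0,17,0],
    [-35,0,17,0],
    [-35,0,17,0],
    [-35,0,17,0],
    [-35,0,17,0],
    [-35,0,17,0],
    [-35,0,17,0],
    [-35,0,17,0],
    [-35,0,17,0],
    [-17.5,0,9.3,0],
    [0,0,0,0],
    [0,0,0,0]
  ]
}}

```text
t: 6.15
ee_pos: [523.1, 223.9, 197.4]
orientation: [-1.381, 0.902, -0.898]
ft_force: [0.6, -1.0, -3.7]
width: 49.8
```

```bash
cat >look.py <<'E'
import sys
from h import *
n=sys.argv[1];slab=eval(sys.argv[2]);o=get_obs()
C=cam("wrist");im=get_image("wrist");cv2.imwrite(f"pics/{n}.png",im);np.savez(n+".npz",K=C[0],d=C[1],p=C[2],R=C[3])
R=Ro.from_rotvec(o["orientation"]).as_matrix();p=o["ee_pos"];th=np.arctan2(R[1,2],R[0,2]);print(p.round(1),th)
sc=1.25;big=cv2.resize(im,None,fx=sc,fy=sc,interpolation=cv2.INTER_CUBIC);z0=np.zeros(2)
draw(big,C,box(slab,250,250,40),sc,z0)
for u,v,d in[(84,-29,np.pi/2),(-84,29,np.pi/2)]:draw(big,C,box(place(slab,u,v,d),160,50,100),sc,z0,(255,0,0))
for u,v in[(-29,-84),(29,84)]:draw(big,C,box(place(slab,u,v),160,50,40),sc,z0,(0,255,0))
if len(sys.argv)>3:draw(big,C,box((p[0],p[1],th),160,50,p[2]+30),sc,z0,(255,0,255))
cv2.imwrite(f"pics/{n}o.png",big)
E
python3 look.py w2 "(531,135,.4103)" 1
```

```text
[523.1 223.9 197.4] 0.4128902362135302
```

View pics/w2o.png

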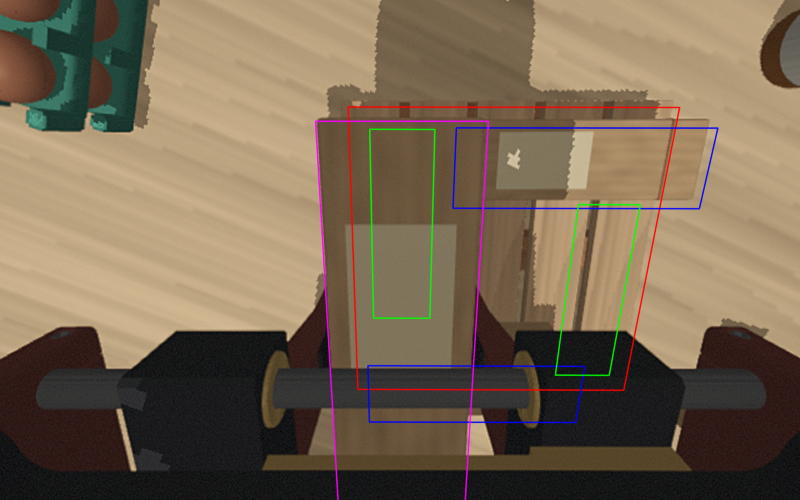

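In-hand carton matches its model (magenta) within about 1 px. The laid upper carton, with corners at (709,120) and (693,199), sits about 8 px up and left of the top-camera estimate, roughly 5 mm. I'll get a cleaner view of the slab to refine its pose.

>>> {"name": "arm_command", "arguments": {
  "targets": [
    [-25,-10,-25,0],
    [-30,-10,-30,0],
    [-30,-10,-30,0],
    [-25,-10,-35,0],
    [0,0,0,0],
    [0,0,0,0]
  ]
}}

```text
t: 6.7
ee_pos: [374.9, 273.4, 238.5]
orientation: [-1.377, 0.901, -0.901]
ft_force: [-1.0, -0.1, -2.3]
width: 49.7
```

```bash
python3 look.py w3 "(531,135,.4103)" 1
```

```text
[374.9 273.4 238.5] 0.41137953321119497
```

View pics/w3o.png

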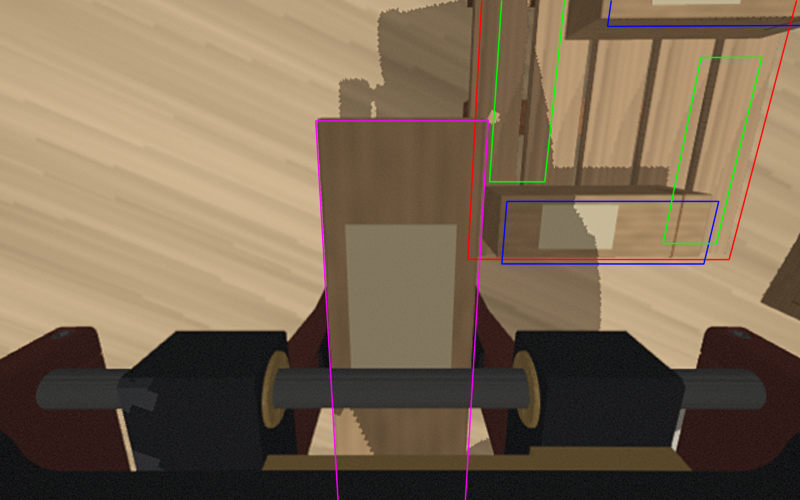

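```bash
python3 - <<'E'
from h import *
L={n:(lambda z:(z["K"],z["d"],z["p"],z["R"]))(np.load(n+".npz")) for n in("w2","w3")}
obs=[("w2",0,(709,120)),("w2",0,(693,199)),("w3",1,(502,194)),("w3",1,(713,195)),("w3",1,(701,257)),("w3",1,(498,257)),("w3",0,(602,20))]
uv=[(84,-29),(-84,29)];s0=(531,135,.4103)
cor=lambda s,k:box(place(s,*uv[k],np.pi/2),160,50,100)
O=[]
for n,k,q in obs:
    q=np.array(q)/1.25;P=proj(L[n],cor(s0,k));O.append((n,k,np.argmin(np.linalg.norm(P-q,axis=1)),q))
f=lambda s:np.concatenate([proj(L[n],cor(s,k)[i:i+1])[0]-q for n,k,i,q in O])
r=least_squares(f,s0,x_scale=[100,100,.5],loss="soft_l1");print(r.x,f(r.x).reshape(-1,2).round(1).tolist())
np.save("slab.npy",r.x)
# overlay check
out=[]
for n,(a,b,c,d) in{"w2":(340,70,600,200),"w3":(360,0,640,240)}.items():
    im=cv2.imread(f"pics/{n}.png");big=cv2.resize(im,None,fx=2,fy=2,interpolation=cv2.INTER_CUBIC)
    draw(big,L[n],box(r.x,250,250,40),2,np.zeros(2))
    for k in(0,1):draw(big,L[n],cor(r.x,k),2,np.zeros(2),(255,0,0))
    for u,v in[(-29,-84),(29,84)]:draw(big,L[n],box(place(r.x,u,v),160,50,40),2,np.zeros(2),(0,255,0))
    out.append(cv2.copyMakeBorder(big[2*b:2*d,2*a:2*c],0,0,0,560-2*(c-a),cv2.BORDER_CONSTANT))
cv2.imwrite("pics/fit.png",np.vstack(out)[-600:] if sum(o.shape[0] for o in out)<=600 else cv2.resize(np.vstack(out),None,fx=.8,fy=.8,interpolation=cv2.INTER_AREA))
g=place(r.x,29,84);print(g,place(r.x,-29,-84));goto(*g,70)
E
```

```text
[5.33533292e+02 1.40930705e+02 4.16399006e-01] [[1.7, -1.3], [0.3, 0.9], [-0.4, 1.3], [1.2, -0.5], [-0.7, 0.5], [-0.7, 1.2], [-0.8, -1.2]]
[5.26079819e+02 2.29482643e+02 4.16399006e-01] [5.40986765e+02 5.23787667e+01 4.16399006e-01]
t 6.75 turn first -0.0060 then x 100.9 z 119.2 y(down) 168.5 yaw 0.4164 tilt [ 4.e-04 -1.e+00 -2.e-04]
```

View pics/fit.png

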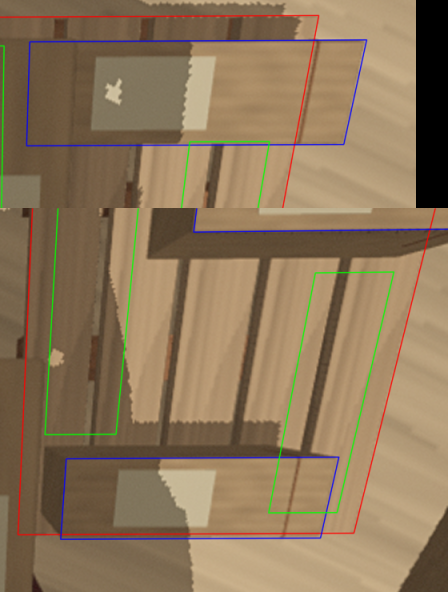

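>>> {"name": "arm_command", "arguments": {
  "targets": [
    [0,0,0,-0.006],
    [25,0,29,0],
    [25,0,30,0],
    [25,0,30,0],
    [25.9,0,30.2,0],
    [0,0,0,0],
    [0,25,0,0],
    [0,25,0,0],
    [0,25,0,0],
    [0,20,0,0],
    [0,0,0,0],
    [0,0,0,0]
  ]
}}

```text
t: 7.75
ee_pos: [526.4, 229.2, 142.2]
orientation: [-1.38, 0.9, -0.897]
ft_force: [-0.1, 0.1, -3.6]
width: 49.7
```

```bash
python3 - <<'E'
from h import *
s=np.load("slab.npy");g=place(s,29,84);goto(*g,71.5)
E
python3 look.py w4 "np.load('slab.npy')" 1
```

```text
t 7.75 turn first -0.0015 then x -0.4 z -0.1 y(down) 70.7 yaw 0.4164 tilt [ 0.     -1.     -0.0035]
[526.4 229.2 142.2] 0.4149197743959119
```

View pics/w4o.png

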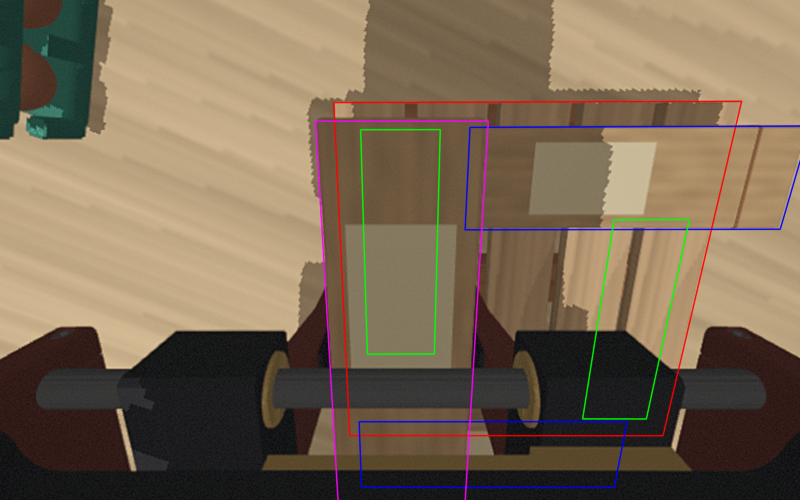

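The refined slab model matches the laid carton, so I'll lower.

>>> {"name": "arm_command", "arguments": {
  "targets": [
    [0,20,0,0],
    [0,20,0,0],
    [0,15,0,0],
    [0,8,0,0],
    [0,4,0,0],
    [0,1.5,0,0],
    [0,0,0,0],
    [0,0,0,0],
    [0,0,0,0]
  ]
}}

```text
t: 8.55
ee_pos: [527.1, 230.7, 76.2]
orientation: [-1.376, 0.896, -0.898]
ft_force: [1.2, 0.5, -4.5]
width: 49.5
```

>>> {"name": "arm_command", "arguments": {
  "targets": [
    [0,2,0,0],
    [0,0,0,0],
    [0,0,0,0]
  ]
}}

```text
t: 8.8
ee_pos: [526.4, 230.5, 73.3]
orientation: [-1.378, 0.897, -0.897]
ft_force: [0.2, 0.3, -3.9]
width: 49.7
```

```bash
python3 - <<'E'
from h import *
s=np.load("slab.npy");g=place(s,29,84);goto(*g,71.5);print(get_obs()["ft_force"])
get_image("top");goto(*g,71.5);print(get_obs()["ft_force"])
E
```

```text
t 8.8 turn first 0.0001 then x 0.8 z -0.7 y(down) 1.8 yaw 0.4164 tilt [-0.e+00 -1.e+00  1.e-04]
[ 0.19107724  0.32020768 -3.9257012 ]
t 8.85 turn first -0.0001 then x 0.8 z -0.7 y(down) 1.8 yaw 0.4164 tilt [-0.e+00 -1.e+00  1.e-04]
[-0.94654919  0.08329837 -3.10099774]
```

>>> {"name": "arm_command", "arguments": {
  "targets": [
    [0.8,1.5,-0.7,0],
    [0,0,0,0],
    [0,0,0,0]
  ]
}}

```text
t: 9.1
ee_pos: [525.9, 229.3, 71.6]
orientation: [-1.378, 0.898, -0.897]
ft_force: [-0.0, 0.0, -3.9]
width: 49.7
```

>>> {"name": "arm_command", "arguments": {
  "targets": [
    [0,1,0,0],
    [0,0,0,0],
    [0,0,0,0]
  ]
}}

```text
t: 9.35
ee_pos: [526.1, 229.4, 70.6]
orientation: [-1.378, 0.897, -0.897]
ft_force: [0.9, 0.1, -2.5]
width: 49.8
```

>>> {"name": "arm_command", "arguments": {
  "targets": [
    [0,0.8,0,0],
    [0,0,0,0],
    [0,0,0,0]
  ]
}}

```text
t: 9.6
ee_pos: [526.2, 229.5, 70.4]
orientation: [-1.378, 0.897, -0.897]
ft_force: [-2.0, -0.8, 3.1]
width: 50.0
```

>>> {"name": "arm_command", "arguments": {
  "targets": [
    [0,0,0,0],
    [0,0,0,0],
    [0,0,0,0],
    [0,0,0,0],
    [0,0,0,0],
    [0,0,0,0]
  ],
  "gripper": 80
}}

```text
t: 10.1
ee_pos: [526.1, 229.5, 69.9]
orientation: [-1.378, 0.897, -0.897]
ft_force: [0.5, 0.5, 0.4]
width: 70.5
```

>>> {"name": "arm_command", "arguments": {
  "targets": [
    [0,-8,0,0],
    [0,-20,0,0],
    [0,-35,0,0],
    [0,-35,0,0],
    [0,-35,0,0],
    [0,-35,0,0],
    [0,0,0,0],
    [0,0,0,0]
  ]
}}

```text
t: 10.77
ee_pos: [527.3, 229.9, 240.8]
orientation: [-1.373, 0.894, -0.899]
ft_force: [0.6, 0.2, -0.1]
width: 70.4
```

```bash
python3 - <<'E'
from h import *
s=np.load("slab.npy");o=get_obs();C=cam("wrist");im=get_image("wrist");sc=1.25;b=cv2.resize(im,None,fx=sc,fy=sc,interpolation=cv2.INTER_CUBIC)
z=np.zeros(2)
for u,v,d in[(84,-29,np.pi/2),(-84,29,np.pi/2)]:draw(b,C,box(place(s,u,v,d),160,50,100),sc,z,(255,0,0))
draw(b,C,box(place(s,29,84),160,50,100),sc,z,(255,0,255))
cv2.imwrite("pics/w5o.png",b)
goto(496.2,-411.1,.065,30)
for r in tip_of("wrist","carton_a_mid"):print(r["at"],r["conf"],ray(C,[r["at"]],70),place(s,29,84))
E
```

```text
t 10.82 turn first 0.3514 then x 637.3 z -71.5 y(down) 208.8 yaw 0.0650 tilt [ 0.     -1.      0.0017]
```

View pics/w5o.png

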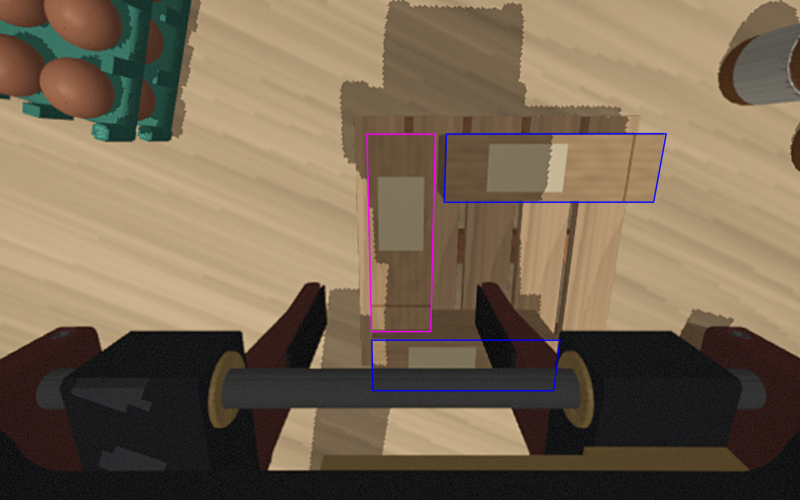

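Carton A is seated as modelled, so now B.

>>> {"name": "arm_command", "arguments": {
  "targets": [
    [0,0,0,0.117],
    [0,0,0,0.117],
    [0,0,0,0.1174],
    [20,0,-2,0],
    [35,0,-4,0],
    [35,0,-4,0],
    [35,0,-4,0],
    [35,0,-4,0],
    [35,0,-4,0],
    [35,0,-4,0],
    [35,0,-4,0],
    [35,0,-4,0],
    [35,0,-4,0],
    [35,0,-4,0],
    [35,0,-4,0],
    [35,0,-4,0],
    [35,0,-4,0],
    [35,0,-4,0],
    [35,0,-4,0]
  ],
  "gripper": 100
}}

```text
t: 12.45
ee_pos: [498.2, -319.6, 235.8]
orientation: [-1.24, 1.165, -1.158]
ft_force: [-0.6, -0.6, -0.3]
width: 88.0
```

>>> {"name": "arm_command", "arguments": {
  "targets": [
    [35,0,-4,0],
    [35,0,-4,0],
    [22,0,-2,0],
    [0,0,0,0],
    [0,0,0,0],
    [0,0,0,0]
  ]
}}

```text
t: 12.95
ee_pos: [494.8, -409.7, 236.1]
orientation: [-1.239, 1.164, -1.158]
ft_force: [0.0, 0.9, 0.4]
width: 88.2
```

```bash
python3 - <<'E'
from h import *
im=get_image("wrist");goto(496.2,-411.1,.065,30);C=cam("wrist")
for r in tip_of("wrist","carton_a_mid"):print(r["at"],r["conf"],ray(C,[r["at"]],30))
E
```

```text
t 13.0 turn first 0.0007 then x 1.8 z 0.9 y(down) 206.7 yaw 0.0650 tilt [-0.0021 -1.     -0.0018]
[322.0, 175.6] 0.69 [[ 494.84753538 -410.70715001   30.        ]]
```

>>> {"name": "arm_command", "arguments": {
  "targets": [
    [1.8,0,0.9,0],
    [0,0,0,0],
    [0,35,0,0],
    [0,35,0,0],
    [0,35,0,0],
    [0,35,0,0],
    [0,25,0,0],
    [0,15,0,0],
    [0,15,0,0],
    [0,9,0,0],
    [0,3,0,0],
    [0,0,0,0],
    [0,0,0,0]
  ]
}}

```text
t: 14.13
ee_pos: [497.3, -413.2, 32.0]
orientation: [-1.239, 1.16, -1.163]
ft_force: [-0.0, -0.7, 0.5]
width: 87.7
```

>>> {"name": "arm_command", "arguments": {
  "targets": [
    [0,0,0,0],
    [0,0,0,0],
    [0,0,0,0],
    [0,0,0,0],
    [0,0,0,0],
    [0,0,0,0],
    [0,0,0,0],
    [0,0,0,0],
    [0,0,0,0],
    [0,0,0,0]
  ],
  "gripper": 0
}}

```text
t: 14.97
ee_pos: [496.6, -412.2, 31.1]
orientation: [-1.239, 1.162, -1.16]
ft_force: [-0.8, 4.4, 6.1]
width: 50.2
```

>>> {"name": "arm_command", "arguments": {
  "targets": [
    [0,-10,0,0],
    [0,-20,0,0],
    [0,-35,0,0],
    [0,-35,0,0],
    [0,-35,0,0],
    [0,-25,0,0],
    [0,-10,0,0],
    [0,0,0,0],
    [0,0,0,0]
  ]
}}

```text
t: 15.72
ee_pos: [496.1, -412.5, 200.2]
orientation: [-1.239, 1.162, -1.161]
ft_force: [-0.6, 0.2, -2.5]
width: 50.4
```

```bash
python3 - <<'E'
from h import *
g=place(np.load("slab.npy"),-29,-84);print(g);goto(*g,130)
E
```

```text
[5.40986765e+02 5.23787667e+01 4.16399006e-01]
t 15.72 turn first -0.3515 then x -407.0 z 229.0 y(down) 70.2 yaw 0.4164 tilt [-2.e-04 -1.e+00 -5.e-04]
```

>>> {"name": "arm_command", "arguments": {
  "targets": [
    [0,0,0,-0.117],
    [0,0,0,-0.117],
    [0,0,0,-0.1175],
    [-15,0,8,0],
    [-34,0,19,0],
    [-34,0,19,0],
    [-34,0,19,0],
    [-34,0,19,0],
    [-34,0,19,0],
    [-34,0,19,0],
    [-34,0,19,0],
    [-34,0,19,0],
    [-34,0,19,0],
    [-34,0,19,0],
    [-34,0,19,0],
    [-18,0,12,0],
    [0,0,0,0],
    [0,25,0,0],
    [0,30,0,0],
    [0,0,0,0]
  ]
}}

```text
t: 17.38
ee_pos: [536.5, 52.0, 140.1]
orientation: [-1.384, 0.906, -0.892]
ft_force: [-2.1, -0.8, -3.1]
width: 49.8
```

```bash
python3 - <<'E'
from h import *
g=place(np.load("slab.npy"),-29,-84);get_image("side");goto(*g,70)
E
python3 look.py w6 "np.load('slab.npy')" 1
```

```text
t 17.43 turn first -0.0013 then x 0.9 z 3.2 y(down) 72.4 yaw 0.4164 tilt [-0.0029 -1.     -0.0086]
[537.7  51.9 142.4] 0.4151076325522185
```

View pics/w6o.png

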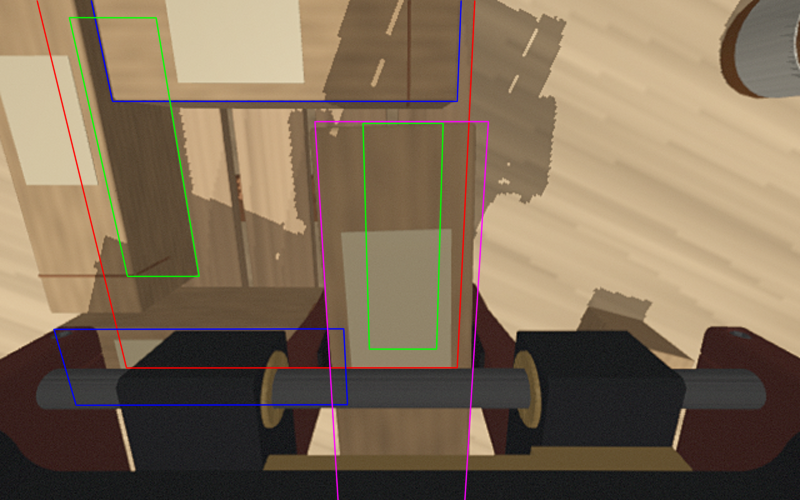

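The carton's far end shows narrower than the model: corners at about (320,126) and (476,121), against (316,121) and (488,121). It may have pitched or yawed in the grip, or the arm was not settled. I'll check again at rest with wrist and side views together.

>>> {"name": "arm_command", "arguments": {
  "targets": [
    [0,0,0,0],
    [0,0,0,0],
    [0,0,0,0]
  ]
}}

```text
t: 17.73
ee_pos: [542.2, 52.0, 147.3]
orientation: [-1.376, 0.896, -0.899]
ft_force: [-0.3, 0.3, -2.7]
width: 50.3
```

```bash
python3 - <<'E'
from h import *
s=np.load("slab.npy");g=place(s,-29,-84);goto(*g,70)
o=get_obs();p=o["ee_pos"];R=Ro.from_rotvec(o["orientation"]).as_matrix();th=np.arctan2(R[1,2],R[0,2])
a=get_image("wrist");C=cam("wrist");np.savez("w7.npz",K=C[0],d=C[1],p=C[2],R=C[3],tp=p,tR=R);cv2.imwrite("pics/w7.png",a)
b=get_image("side");D=cam("side");cv2.imwrite("pics/s7.png",b)
A=cv2.resize(a[80:305,230:430],None,fx=2.5,fy=2.5,interpolation=cv2.INTER_CUBIC)
uv=proj(D,[p])[0];c=np.array([int(uv[0])-55,int(uv[1])-50]);print(uv,c)
B=cv2.resize(b[c[1]:c[1]+112,c[0]:c[0]+75],None,fx=4,fy=4,interpolation=cv2.INTER_CUBIC)
for z in(30,-30):draw(B,D,box((p[0],p[1],th),160,50,p[2]+z),4,c)
out=np.zeros((563,800,3),np.uint8);out[:A.shape[0],:500]=A;out[:B.shape[0],500:]=B
cv2.imwrite("pics/v7.png",out);print(A.shape,B.shape)
E
```

```text
t 17.73 turn first -0.0006 then x -0.8 z -1.0 y(down) 77.3 yaw 0.4164 tilt [ 8.0e-04 -1.0e+00  2.1e-03]
[301.80382121 206.13852951] [246 156]
(562, 500, 3) (448, 300, 3)
```

View pics/v7.png

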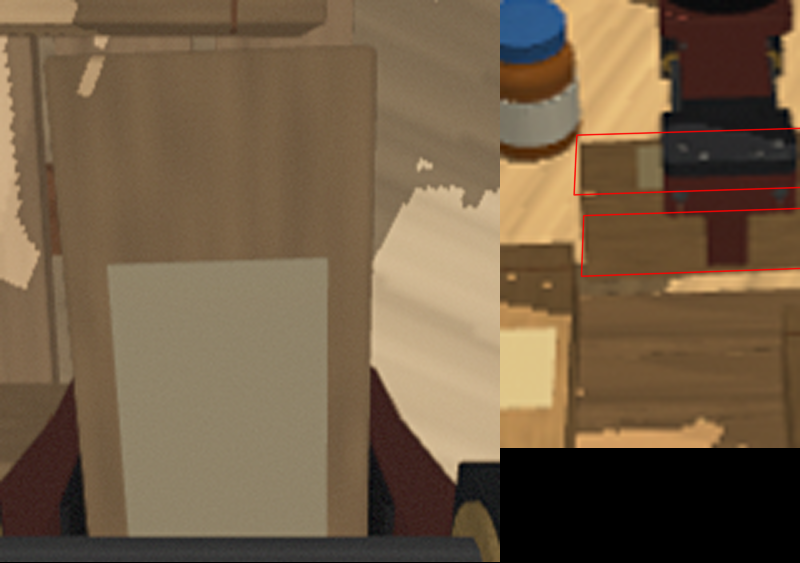

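At rest the far end is really lower (pitched nose-down) and slightly turned: crop corners (46,58) and (375,45). I'll fit the in-hand pose.

```bash
python3 - <<'E'
from h import *
z=np.load("w7.npz");C=(z["K"],z["d"],z["p"],z["R"]);tp,tR=z["tp"],z["tR"]
# A label far corners in tool frame from w2 (top at tool y=-29.5)
y=np.load("w2.npz");C2=(y["K"],y["d"],y["p"],y["R"]);t2=np.array([523.1,223.9,197.4]);th=.4129
lab=ray(C2,np.array([(345,225),(457,225)])/1.25,t2[2]+29.6)-t2
X=np.array([np.sin(th),-np.cos(th),0]);Z=np.array([np.cos(th),np.sin(th),0]);lab=np.c_[lab@X,lab@Z];print("label x,z",lab.round(1))
pts=np.array([[-25,-30,80],[25,-30,80],*[[a,-30,b] for a,b in lab]])
q=np.array([(46,58),(375,45),(108,265),(328,258)])/2.5+[230,80]
L=np.array([(88,535),(370,535)])/2.5+[230,80]
piv=np.array([0,-2.,0])
def place6(P,v): # v: yaw(about y), pitch(about x), roll(about z), dx,dy,dz
    return Ro.from_rotvec([v[1],v[0],v[2]]).apply(P-piv)+piv+[v[3],v[4],v[5]]
def f(v):
    u=proj(C,place6(pts,v)@tR.T+tp);r=[(u-q).ravel()]
    for k,x in enumerate((-25,25)):
        e=proj(C,place6(np.array([[x,-30,80.],[x,-30,-20]]),v)@tR.T+tp);d=e[1]-e[0];n=np.array([-d[1],d[0]])/np.linalg.norm(d);r.append([(L[k]-e[0])@n])
    return np.concatenate(r+[[v[2]/.02,v[3]/1,(v[4]-1)/1.0,v[0]/.03]])
r=least_squares(f,np.zeros(6),x_scale=[.1,.1,.1,5,5,5]);print("yaw,pitch,roll,dx,dy,dz",r.x.round(3));print(r.fun.round(1))
P=np.array([[a,30,b] for a in(-25,25) for b in(80,-80)],float)
w=place6(P,r.x);print("bottom corners tool frame",w.round(1).tolist())
c=place6(np.array([[0,0,0.]]),r.x);print("centre",c)
E
```

```text
label x,z [[-17.7  49. ]
 [ 17.4  49. ]]
yaw,pitch,roll,dx,dy,dz [-3.500e-02 -2.600e-02 -1.000e-03  1.180e-01  8.550e-01 -2.582e+00]
[-1.   1.1  1.3  1.4 -0.1 -1.3 -0.2 -1.5 -0.5  0.4 -0.   0.1 -0.1 -1.2]
bottom corners tool frame [[-27.6, 33.0, 75.6], [-22.0, 28.7, -84.2], [22.3, 32.9, 77.4], [27.9, 28.7, -82.5]]
centre [[ 0.12109739  0.85475394 -2.63450302]]
```

>>> {"name": "arm_command", "arguments": {
  "targets": [
    [-0.9,0,1.6,0.035],
    [0,15,0,0],
    [0,20,0,0],
    [0,15,0,0],
    [0,10,0,0],
    [0,5,0,0],
    [0,2,0,0],
    [0,0,0,0],
    [0,0,0,0],
    [0,0,0,0],
    [0,0,0,0]
  ]
}}

```text
t: 18.75
ee_pos: [543.0, 53.8, 79.7]
orientation: [-1.365, 0.923, -0.924]
ft_force: [-0.5, -0.4, -3.4]
width: 50.2
```

```bash
python3 - <<'E'
from h import *
g=place(np.load("slab.npy"),-29,-84);g[2]-=.035;g[:2]+=2.6*np.array([np.cos(.4164),np.sin(.4164)]);goto(*g,70);print(get_obs()["ft_force"])
E
```

```text
t 18.75 turn first 0.0001 then x 0.4 z 0.2 y(down) 9.7 yaw 0.3814 tilt [ 4.0e-04 -1.0e+00  1.3e-03]
[-0.51679045 -0.44569026 -3.35232029]
```

>>> {"name": "arm_command", "arguments": {
  "targets": [
    [0.4,3,0.2,0],
    [0,3,0,0],
    [0,0,0,0],
    [0,0,0,0]
  ]
}}

```text
t: 19.08
ee_pos: [542.6, 53.4, 72.7]
orientation: [-1.366, 0.924, -0.923]
ft_force: [-0.9, 0.5, -1.9]
width: 50.3
```

>>> {"name": "arm_command", "arguments": {
  "targets": [
    [0,1,0,0],
    [0,0,0,0],
    [0,0,0,0]
  ]
}}

```text
t: 19.33
ee_pos: [542.9, 53.4, 71.9]
orientation: [-1.366, 0.924, -0.924]
ft_force: [0.5, -0.5, -2.9]
width: 50.7
```

>>> {"name": "arm_command", "arguments": {
  "targets": [
    [0,1,0,0],
    [0,0,0,0],
    [0,0,0,0]
  ]
}}

```text
t: 19.58
ee_pos: [543.0, 53.4, 71.1]
orientation: [-1.366, 0.924, -0.924]
ft_force: [-1.2, -1.0, 0.4]
width: 50.3
```

>>> {"name": "arm_command", "arguments": {
  "targets": [
    [0,0.8,0,0],
    [0,0,0,0],
    [0,0,0,0]
  ]
}}

```text
t: 19.83
ee_pos: [543.0, 53.4, 71.1]
orientation: [-1.366, 0.923, -0.924]
ft_force: [-3.9, -0.1, 9.5]
width: 50.3
```

>>> {"name": "arm_command", "arguments": {
  "targets": [
    [0,0,0,0],
    [0,0,0,0],
    [0,0,0,0],
    [0,0,0,0],
    [0,0,0,0],
    [0,0,0,0]
  ],
  "gripper": 80
}}

```text
t: 20.33
ee_pos: [542.8, 53.4, 70.0]
orientation: [-1.366, 0.924, -0.924]
ft_force: [0.6, -0.1, 0.1]
width: 70.4
```

>>> {"name": "arm_command", "arguments": {
  "targets": [
    [0,-8,0,0],
    [0,-20,0,0],
    [0,-35,0,0],
    [0,-35,0,0],
    [0,-35,0,0],
    [0,-35,-10,0],
    [0,0,-30,0],
    [0,0,-30,0],
    [0,0,-10,0],
    [0,0,0,0],
    [0,0,0,0]
  ]
}}

```text
t: 21.25
ee_pos: [469.3, 23.6, 238.7]
orientation: [-1.365, 0.923, -0.925]
ft_force: [1.2, -0.2, 0.6]
width: 70.2
```

```bash
python3 - <<'E'
from h import *
s=np.load("slab.npy");C=cam("wrist");a=get_image("wrist");D=cam("side");sd=get_image("side");z=np.zeros(2);cv2.imwrite("pics/w8.png",a);cv2.imwrite("pics/s8.png",sd)
np.savez("w8.npz",K=C[0],d=C[1],p=C[2],R=C[3])
U=proj(C,box(s,250,250,60));print(U.round())
A=cv2.resize(a,None,fx=2,fy=2,interpolation=cv2.INTER_CUBIC)
for u,v,d,c in[(84,-29,np.pi/2,(255,0,0)),(-84,29,np.pi/2,(255,0,0)),(29,84,0,(255,0,255)),(-29,-84,0,(255,0,255))]:draw(A,C,box(place(s,u,v,d),160,50,100),2,z,c)
x0,y0=int(max(0,U[:,0].min()-10)),int(max(0,U[:,1].min()-10))
A=A[2*y0:2*y0+600,2*x0:2*x0+480]
B=cv2.resize(sd[205:330,220:360],None,fx=2.28,fy=2.28,interpolation=cv2.INTER_CUBIC)
o=np.zeros((600,800,3),np.uint8);o[:A.shape[0],:A.shape[1]]=A;o[:B.shape[0],480:480+B.shape[1]]=B[:,:320]
cv2.imwrite("pics/v8.png",o);print(x0,y0,get_obs()["t"])
for r in tip_of("wrist","carton_a_mid"):print(r["at"],r["conf"],ray(C,[r["at"]],70))
print(place(s,29,84),place(s,-29,-84))
E
```

```text
[[ 81. -63.]
 [360. -74.]
 [360. 196.]
 [138. 204.]]
70 0 21.35
[319.8, 112.2] 0.7 [[537.13736144  51.6039681   70.        ]]
[5.26079819e+02 2.29482643e+02 4.16399006e-01] [5.40986765e+02 5.23787667e+01 4.16399006e-01]
```

View pics/v8.png

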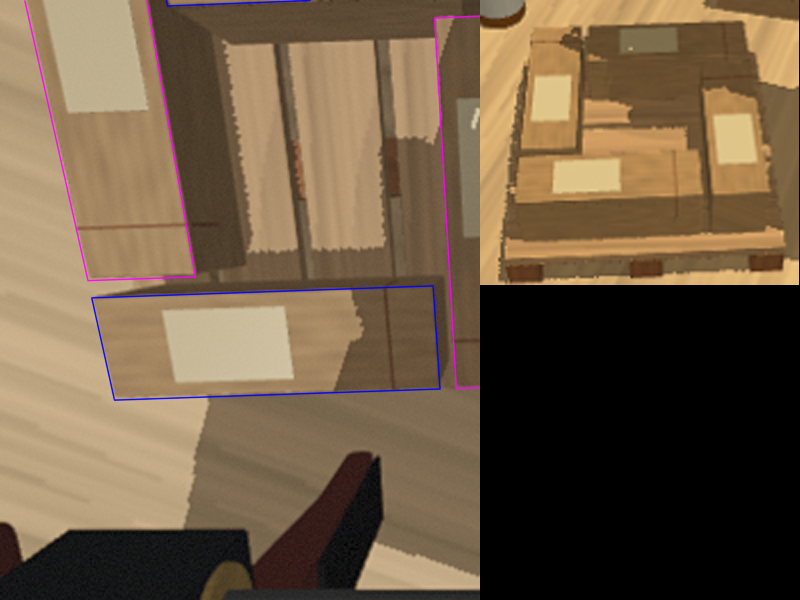

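The layer looks square: all four outlines match and the side view shows the cartons flat. My viewing budget is used, so I'll check carton B numerically.

```bash
python3 - <<'E'
from h import *
s=np.load("slab.npy");C=cam("wrist");a=get_image("wrist")
g=place(s,-29,-84)
print("expected",proj(C,box(g,160,50,100)).round(1).tolist(), "bottom",proj(C,box(g,160,50,40)).round(1).tolist())
for r in silhouettes("wrist","carton_b_mid"):
    m=r["pixels"].astype(np.uint8);c=max(cv2.findContours(m,0,2)[0],key=cv2.contourArea)
    print(r["conf"],r["at"],m.sum(),"poly",cv2.approxPolyDP(c,4,True)[:,0].tolist())
# gradient edge search: shift/yaw of top-face outline best matching edges
G=cv2.cvtColor(a,cv2.COLOR_BGR2GRAY).astype(float);G=cv2.GaussianBlur(G,(0,0),1)
gm=np.hypot(cv2.Sobel(G,6,1,0),cv2.Sobel(G,6,0,1));gm=np.minimum(gm,60)
def score(P,e):
    b=box(P,160,50,100);t=np.linspace(.05,.95,60)[:,None]
    q=np.vstack([b[i]+t*(b[(i+1)%4]-b[i]) for i in e]);u=proj(C,q).astype(np.float32)
    return cv2.remap(gm.astype(np.float32),u[:,0],u[:,1],1).mean()
for nm,u,v in(("B",-29,-84),):
    best=max((score(place(s,u+i,v+j)+[0,0,d],(0,1,2,3)),i,j,d) for i in np.arange(-6,6.1,1) for j in np.arange(-6,6.1,1) for d in np.arange(-.04,.041,.01))
    print(nm,best,score(place(s,u,v),(0,1,2,3)))
E
```

```text
expected [[287.3, 9.3], [347.5, 6.9], [349.1, 193.0], [298.0, 194.7]] bottom [[293.5, 28.3], [342.4, 26.4], [344.4, 179.4], [301.6, 180.9]]
0.67 [142.5, 68.5] 11368 poly [[83, 0], [114, 136], [137, 139], [191, 132], [175, 17], [153, 0]]
B (np.float32(38.562916), np.float64(1.0), np.float64(0.0), np.float64(6.938893903907228e-18)) 35.290928
```

```bash
python3 -c "
from workcell import *
print(get_obs()['t']);print(close_job())"
```

```text
21.5
the job is handed in; nothing more can be done
None
```

I placed both long cartons in the two empty places of the pinwheel, let go, and handed the job in at 21.5 s. The gripper was about 170 mm clear of everything. The short carton and the flat one were never handled.

**Last checks:**
- **First carton:** after release, its outline matched the model of its place within about 1–2 px.
- **Second carton:** an edge-match search put it about 1 mm from its target along its length, with no sideways or turn error. The side view shows both cartons flat and upright.
- **Forces:** the readings I saw stayed below 10 N; peaks within a move were not logged.

**Disagreements and misses:**
- **Slab position:** the top camera put the slab about 6 mm from where the wrist camera did. I used the wrist fit, and the laid cartons' outlines matched it.
- **Second carton in the grip:** it was pitched and turned by about 0.03 rad. I corrected the turn and the offset along its length, and the pitch levelled as it touched the slab.
- **Carton detection:** on the final picture, the networks' centre for the second carton was about 4 mm from the edge fit. The mask returned for the "second carton" was actually the first one. I relied on the edge fit.

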